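# Air the wide jam locker

### The arm

A 7-joint arm with a two-finger parallel gripper is mounted at the origin on a cart in front of the work surface, level with it; the furniture and walls round the work are solid. World frame = base frame: x ahead of the robot, y to its left, z up, the work surface at z = 0. Lengths are in m, angles in rad, forces in N, time in s.
With the tool pointing down it reaches from about 0.425 to 0.825 m from the base axis. Payload 3.6 kg.
Tool frame: the origin (TCP) lies between the finger pads; the fingertips stand 17 mm ahead of it and the grasp point (between the pads) lies 2 mm behind it; z points along the fingers, y is the line along which they close (so a half turn about z gives the same grasp; the last joint's range is limited). The gripper opens to 93 mm and grips with 3 to 60 N. Pads are 15 mm wide; open, the fingers measure 128 mm over their backs; the gripper's body (75 mm by 188 mm) begins 65 mm behind the grasp point.
Start: joints at [1.095, 0.615, -0.013, 1.423, 0.008, 1.103, -0.04], TCP at [0.283, -0.585, 0.236] pointing down, gripper open.
Joint ranges: [-3.12, 3.12], [-0.3, 2.06], [-1.34, 1.32], [0.26, 2.42], [-1.36, 4.5], [0.01, 1.98], [-2.84, 2.84]. Speed limits (rad/s): [2.79, 2.79, 3.14, 3.14, 3.14, 3.14, 3.14].

### API

Orientations are given as a unit quaternion [w, x, y, z].
In Python, from cell import ctrl, solver, optics, workorder gives the robot as it stands. Calls block until the motion is done:
- ctrl.reach(position, orientation): joint-space move of the TCP to a pose.
- ctrl.servo_line(position, rotation=None, feed=0.15, threshold=None): straight line of the TCP; rotation=None keeps the orientation; feed is the mean speed in m/s. With threshold (N) it stops when the force on the tool has changed by that much, and returns True; else False.
- ctrl.goto_joints(angles): joint-space move.
- ctrl.release() and ctrl.grab(newtons=None): open the fingers fully, or close them until they stop; newtons is the grip in N (None keeps the last).
- ctrl.hold(seconds).
- solver.inverse_kinematics(position, orientation): joint angles nearest the present ones, or None.
- optics.snapshot(name): name is "scene" or "side" or "wrist"; returns the picture (480x640x3 uint8, blue, green, red); there is no depth.
- optics.get_calibration(name): a dict with "fx", "fy", "cx", "cy" (pixels), "k1" (the pictures are not rectified: a ray, as slopes to the right and down, at radius r is drawn at 1 + k1 r^2 times it, then the intrinsics apply), "R" (3x3) and "t" (3): a world point X has camera coordinates R X + t; the wrist camera has in their place "T_tool_cam" (4x4, takes a point from camera to tool coordinates, whose origin is the TCP and whose axes are the flange's). Camera axes: x right, y down, z forward; pixel columns grow to the right and rows downward; lengths in m; the calibration is good to about 2 mm. A picture is of the moment at which its call begins: read the wrist's pose just before it. get_calibration takes no time and is no camera call.
A pose or a line that the arm cannot do raises ctrl.Unreachable and nothing moves.
- workorder.sign_off(): hands the job in; it is judged then, once.
Readings, each from a call of its own:
- ctrl.get_time_s(): time.
- ctrl.get_joint_pos(): joint angles.
- ctrl.get_joint_velocities(): joint speeds.
- ctrl.get_joint_efforts(): joint torques, N m.
- ctrl.get_eef_pos(): TCP position.
- ctrl.get_ee_rot(): TCP orientation.
- ctrl.get_force(): force on the tool from outside, world axes, zero at the start.
- ctrl.get_wrist_torque(): the same for the moment, N m.
- ctrl.get_grip_width(): opening from 0.0 (shut) to 1.0 (fully open).
- ctrl.get_grasp_force(): force on a finger pad.
Only numpy, scipy, OpenCV 4.12 (cv2) and the standard library are available. Lean on these libraries where they do the work, as an engineer would, in place of code of your own. Each camera call takes 0.05 s, during which the arm holds its last target. There are 200 camera calls.

### The job

Air the wide jam locker: raise its flap until the stay locks, then let go so that it stands open by itself for two seconds. Then press down the release plate behind the locker, so that the stay unlocks and the flap comes down, fully shut. Leave the narrow locker shut.

Things in the scene. Friction and masses are not known exactly. Their poses are not given: they have to be found in the camera images.
- wide_locker: The wider of two fixed pale-wood tabletop lockers (170 mm wide, 104 deep, 156 high; the other is 110 wide), each with a sloping front flap hinged at its top edge and a spring stay on its right side (seen from the front). Origin: on the table, below the middle of the hinge line; the hinge runs along y at z = 150 mm. x points to its back, y to its left, z up; the front faces the robot roughly.
- wide_lip (a point): Grasp point of the wide flap's pull lip: a dark steel bar 18 mm wide (y), 10 thick, reaching 43 mm out from the middle of the flap's lower edge. The point is 28 mm out, 15 mm from the bar's end; flap shut: 102 mm before the hinge, 66 mm above the table, bar level. Pinched across its 18 mm width it can turn between the fingers as the flap rises. The frame turns with the flap; shut, it is the locker's.
- wide_flap (a joint): Opening angle of the wide flap, rad: 0 shut, about 1.1 when held open by the locked stay, 1.32 end stop. Raised to 1.2 or more the stay snaps in. The flap weighs about 0.16 kg; its hinge is damped: let go unlocked, it sinks shut by itself within about 3 s.
- wide_tab (a point): Centre of the top of the wide locker's release plate: a dark ribbed thumb plate, 28 x 32 mm (y), behind the middle of the locker's back, 62 mm behind the hinge (46 mm behind the back), 146 mm above the table. Pressed straight down by 12 mm or more (stop at 18 mm; 2 to 4 N) it frees the stay; a spring lifts it again. Hold it down for a second while the flap starts to sink. Frame: the locker's.
- narrow_flap (a joint): Opening angle of the flap of the narrow (110 mm wide) locker, built alike; rad, 0 shut, grows as it rises.

How it is judged:
By the outcome, as a careful person would: the job done as asked, in the order asked, and still so for the second after the job is handed in, with the robot touching nothing.
It also fails if it takes over 64 s, if anything falls off the work surface, if the arm or the gripper's body presses on something with over 40 N, if the wrist force passes 120 N, or if a joint passes its speed limit or range.

## Working session

There is one attempt and no reset: what is moved stays moved. The work goes in short steps, each a Python script; the robot and the scene stay as the last script left them, time stands still between calls to the robot, and variables do not carry over. Pictures are saved under pics/ and viewed, at most 10 in all, crops included, and the job is handed in when it is done.

```bash
ls; mkdir -p pics; python3 - <<'E'
from cell import ctrl, optics
import cv2,numpy as np
for n in("scene","side"):
    cv2.imwrite(f"pics/{n}0.png",optics.snapshot(n)); c=optics.get_calibration(n)
    print(n,{k:np.round(v,4).tolist() for k,v in c.items()})
print(ctrl.get_time_s(),ctrl.get_ee_rot())
E
```

```text
pics
scene {'fx': 471.5948, 'fy': 471.5948, 'cx': 322.6211, 'cy': 239.5365, 'k1': 0.004, 'R': [[-0.4565, -0.8895, -0.0225], [-0.4396, 0.2474, -0.8634], [0.7735, -0.3843, -0.504]], 't': [0.2116, 0.3541, 0.8548]}
side {'fx': 470.0662, 'fy': 470.0662, 'cx': 324.212, 'cy': 241.5024, 'k1': 0.0345, 'R': [[-0.9742, -0.225, 0.0197], [-0.165, 0.6493, -0.7424], [0.1542, -0.7265, -0.6696]], 't': [0.4834, 0.206, 1.0997]}
0.1 [-1.12396008e-03  9.74803079e-01  2.23064174e-01 -2.61313214e-04]
```

View pics/scene0.png

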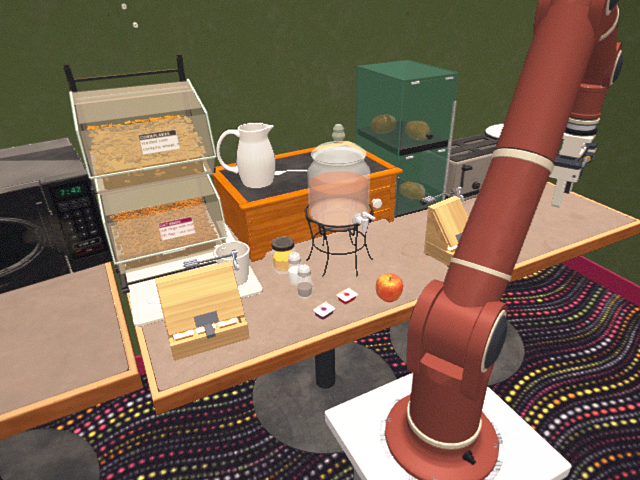

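View pics/side0.png

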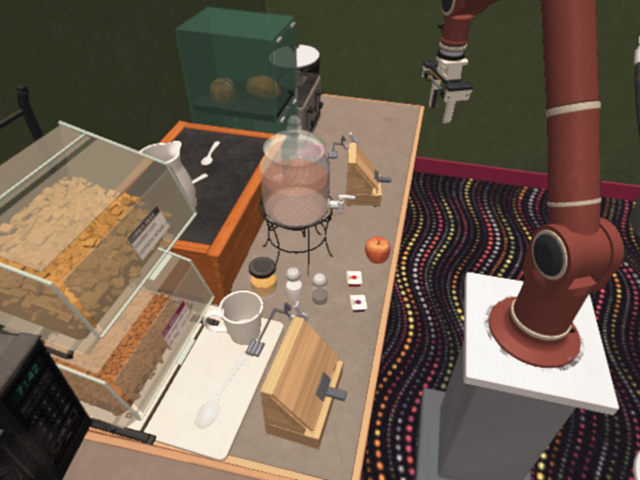

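```bash
python3 - <<'E'
import cv2
a=cv2.imread("pics/scene0.png")[235:365,140:290]; b=cv2.imread("pics/side0.png")[285:455,220:370]
cv2.imwrite("pics/c1.png",cv2.resize(a,None,fx=4.6,fy=4.6,interpolation=cv2.INTER_CUBIC))
cv2.imwrite("pics/c2.png",cv2.resize(b,None,fx=3.5,fy=3.5,interpolation=cv2.INTER_CUBIC))
E
```

```text
(no output)
```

View pics/c1.png

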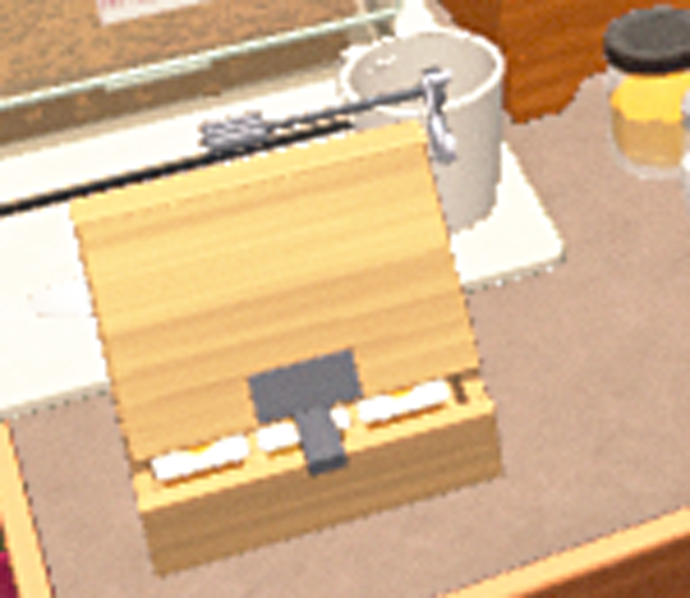

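View pics/c2.png

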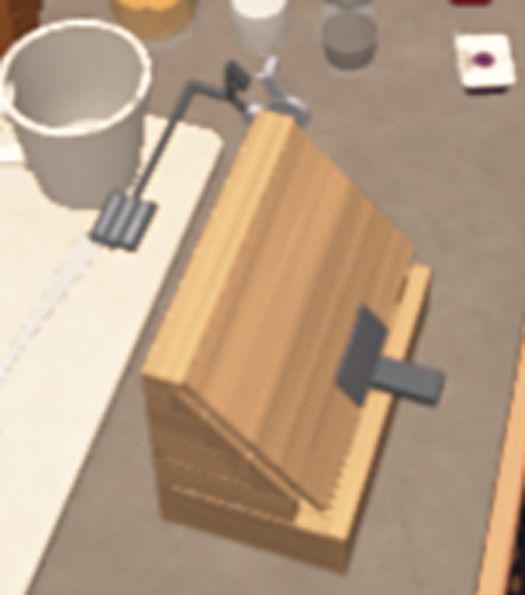

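```bash
cat > h.py <<'E'
from cell import ctrl, solver, optics
import numpy as np, cv2
from scipy.optimize import least_squares
from scipy.spatial.transform import Rotation as Rn
def proj(n,X):
    c=optics.get_calibration(n); p=np.asarray(X)@np.array(c["R"]).T+c["t"]; s=p[...,:2]/p[...,2:]
    s=s*(1+c["k1"]*(s**2).sum(-1,keepdims=True)); return s*[c["fx"],c["fy"]]+[c["cx"],c["cy"]]
def onplane(n,px,z):
    return least_squares(lambda q:proj(n,[q[0],q[1],z])-px,[.6,.2]).x
def W(p,L):
    x,y,a=p; L=np.asarray(L,float); return np.stack([x+np.cos(a)*L[...,0]-np.sin(a)*L[...,1],y+np.sin(a)*L[...,0]+np.cos(a)*L[...,1],L[...,2]],-1)
E
python3 - <<'E'
from h import *
o=[("scene",(160,575),(-.088,.085,0)),("scene",(500,473),(-.088,-.085,0)),("scene",(327,464),(-.117,0,.066)),("scene",(235,128),(.062,0,.146)),
("side",(345,573),(-.088,.085,0)),("side",(165,518),(.016,.085,0)),("side",(441,385),(-.117,0,.071)),("side",(125,220),(.062,0,.146)),("side",(143,375),(.016,.085,.156))]
px=[np.array(u)/4.6+[140,235] if n=="scene" else np.array(u)/3.5+[220,285] for n,u,_ in o]
f=lambda p:np.concatenate([proj(n,W(p,L))-u for (n,_,L),u in zip(o,px)])
r=least_squares(f,[.6,.4,.3],loss="soft_l1");p=r.x
print(p,np.round(f(p).reshape(-1,2),1).tolist())
np.save("p.npy",p)
for L in[(-.102,0,.066),(.062,0,.146)]: print(W(p,L),np.hypot(*W(p,L)[:2]))
print("mug rim z.09",onplane("side",np.array((75,75))/3.5+[220,285],.09),onplane("scene",np.array((425,75))/4.6+[140,235],.09))
print("dispenser low corner",onplane("scene",(131,322),0),onplane("side",(152,437),.02), "microw", onplane("side",(50,345),.2))
a=p[2]
for yaw in (a,a+np.pi,a+np.pi/2,a-np.pi/2):
  for L in[(-.102,0,.066),(-.114,0,.217),(.062,0,.16),(.062,0,.26)]:
    R=Rn.from_matrix(Rn.from_euler('z',yaw).as_matrix()@np.diag([1,-1,-1]))
    q=R.as_quat()[[3,0,1,2]]; j=solver.inverse_kinematics(W(p,L),q); print(round(yaw,2),L,None if j is None else np.round(j,2).tolist())
E
```

```text
[ 0.50050666  0.29754607 -0.05820321] [[-0.6, 1.7], [0.9, 1.0], [0.5, -0.4], [-0.9, -0.4], [-0.1, 1.2], [-0.8, 1.1], [0.7, -1.1], [-0.3, -1.0], [-0.1, -1.8]]
[0.39867938 0.30347944 0.066     ] 0.5010439304865788
[0.56240167 0.29393951 0.146     ] 0.6345833871752877
mug rim z.09 [0.64362301 0.16540363] [0.65294175 0.16927197]
dispenser low corner [0.60357835 0.4521591 ] [0.71998484 0.44334063] microw [0.88352908 0.40600025]
-0.06 (-0.102, 0, 0.066) [-0.71, 0.64, 0.03, 2.02, -0.04, 0.48, -2.28]
-0.06 (-0.114, 0, 0.217) [-0.26, 0.46, -0.65, 1.88, 0.35, 0.91, -2.7]
-0.06 (0.062, 0, 0.16) [-0.44, 0.67, -0.12, 1.56, 0.1, 0.92, -2.23]
-0.06 (0.062, 0, 0.26) [-0.33, 0.59, -0.32, 1.43, 0.19, 1.15, -2.31]
3.08 (-0.102, 0, 0.066) [-0.41, 0.67, -0.43, 2.01, 0.51, 0.56, 0.32]
3.08 (-0.114, 0, 0.217) [-0.09, 0.54, -0.93, 1.88, 0.52, 0.99, 0.26]
3.08 (0.062, 0, 0.16) [-0.06, 0.8, -0.84, 1.55, 0.65, 1.09, 0.45]
3.08 (0.062, 0, 0.26) [0.01, 0.76, -1.04, 1.42, 0.66, 1.33, 0.46]
1.51 (-0.102, 0, 0.066) [-0.43, 0.67, -0.4, 2.01, 0.48, 0.55, -1.22]
1.51 (-0.114, 0, 0.217) [-0.15, 0.51, -0.83, 1.88, 0.45, 0.96, -1.25]
1.51 (0.062, 0, 0.16) [-0.18, 0.73, -0.6, 1.55, 0.46, 1.0, -0.97]
1.51 (0.062, 0, 0.26) [-0.11, 0.66, -0.74, 1.42, 0.45, 1.23, -0.95]
-1.63 (-0.102, 0, 0.066) [-0.03, 0.95, -1.15, 2.0, 1.08, 1.0, 1.34]
-1.63 (-0.114, 0, 0.217) [0.01, 0.63, -1.15, 1.88, 0.66, 1.08, 1.68]
-1.63 (0.062, 0, 0.16) [0.05, 0.93, -1.15, 1.54, 0.88, 1.26, 1.85]
-1.63 (0.062, 0, 0.26) [0.05, 0.81, -1.15, 1.42, 0.73, 1.38, 1.97]
```

```bash
cat >> h.py <<'E'
p=np.load("p.npy")
def quat(yaw,tilt=0):  # tool down; tilt>0: fingers lean toward locker's +x
    return Rn.from_matrix(Rn.from_euler('z',yaw).as_matrix()@Rn.from_euler('y',-tilt).as_matrix()@np.diag([-1,1,-1])).as_quat()[[3,0,1,2]]
def tri(a,b): return least_squares(lambda X:np.r_[proj("scene",X)-a,proj("side",X)-b],[.6,0,.2]).x
def state(): print("t",round(ctrl.get_time_s(),2),"tcp",np.round(ctrl.get_eef_pos(),4),"F",np.round(ctrl.get_force(),1),"grip",round(ctrl.get_grip_width(),3))
E
python3 - <<'E'
from h import *
print("tap",tri((378,203),(352,202)),"glass top",tri((338,148),(294,138)),"narrow top",tri((460,195),(352,140)))
q=quat(p[2]); print(Rn.from_quat(q[[1,2,3,0]]).as_matrix().round(2).tolist())
for th,r,z in[(-60,.5,.33),(-40,.43,.36),(0,.42,.36),(25,.43,.36)]:
    P=[r*np.cos(np.radians(th)),r*np.sin(np.radians(th)),z]
    j=solver.inverse_kinematics(P,quat(np.radians(th)*.8)); print(th,None if j is None else np.round(j,2))
E
```

```text
tap [ 0.46437573 -0.14642903  0.20888382] glass top [ 0.60180706 -0.12551511  0.34152522] narrow top [ 0.52425494 -0.48284324  0.15397509]
[[-1.0, 0.06, 0.0], [0.06, 1.0, 0.0], [0.0, 0.0, -1.0]]
-60 [ 1.39  0.33 -0.53  1.68  0.18  1.18  1.55]
-40 [ 1.16  0.19 -0.63  1.78  0.12  1.2   1.52]
0 [ 0.72  0.22 -0.95  1.8   0.19  1.22  1.28]
25 [ 0.42  0.32 -1.21  1.78  0.32  1.26  1.05]
```

```bash
python3 - <<'E'
from h import *
for th,r,z in[(-55,.46,.36),(-20,.42,.37),(15,.42,.36)]:
    t=np.radians(th); ctrl.reach([r*np.cos(t),r*np.sin(t),z],quat(t)); state()
ctrl.reach(W(p,(-.102,0,.25)),quat(p[2])); state()
print(np.round(ctrl.get_joint_pos(),2))
T=np.eye(4);e=ctrl.get_ee_rot();T[:3,:3]=Rn.from_quat(np.array(e)[[1,2,3,0]]).as_matrix();T[:3,3]=ctrl.get_eef_pos()
c=optics.get_calibration("wrist");im=optics.snapshot("wrist")
M=np.linalg.inv(T@np.array(c["T_tool_cam"]))
def pw(X):
    q=X@M[:3,:3].T+M[:3,3];s=q[:,:2]/q[:,2:];s=s*(1+c["k1"]*(s**2).sum(1,keepdims=True));return s*[c["fx"],c["fy"]]+[c["cx"],c["cy"]]
L=np.array([(-.117,.009,.071),(-.117,-.009,.071),(-.102,0,.071),(-.088,.085,0),(-.088,-.085,0),(.062,0,.146)])
for u in pw(W(p,L)): print(u.round(1)); cv2.drawMarker(im,tuple(int(v) for v in u.round()),(0,0,255),cv2.MARKER_CROSS,8,1)
cv2.imwrite("pics/w1.png",im)
E
```

```text
t 1.38 tcp [ 0.2635 -0.3773  0.3597] F [ 0.4  0.6 -0.4] grip 1.0
t 2.42 tcp [ 0.3942 -0.1457  0.3696] F [-0.5  0.3  1.4] grip 1.002
t 3.42 tcp [0.4064 0.1066 0.3597] F [ 0.1 -1.7  0.5] grip 0.999
t 4.32 tcp [0.4001 0.3018 0.25  ] F [ 1.1 -0.2  1.1] grip 0.994
[-0.08  0.5  -0.91  1.81  0.45  1.06  0.35]
[336.  205.4]
[317.7 205.4]
[326.9 220.3]
[397.1 218.7]
[256.6 218.9]
[327.2 414. ]
```

View pics/w1.png

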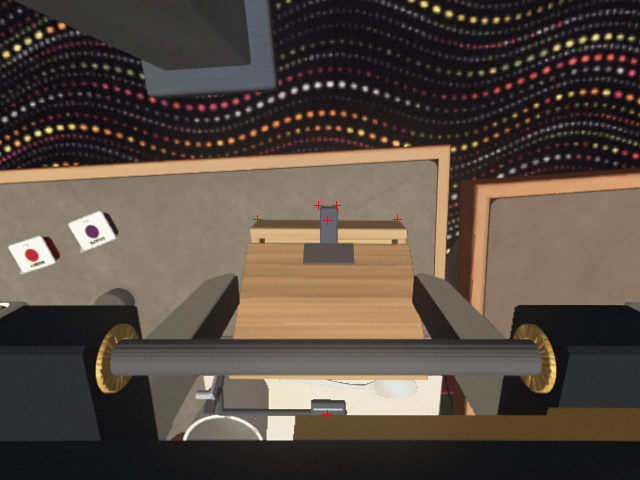

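```bash
cat >> h.py <<'E'
r0=np.hypot(.102,.084);a0=np.arctan2(.084,.102)
def lip(th):  # locker coords of lip grasp point at flap angle th
    return np.array([-r0*np.cos(th-a0),0,.15+r0*np.sin(th-a0)])
E
python3 - <<'E'
from h import *
p=p+[.0015,.0015,0]; np.save("p.npy",p)
up=np.array([0,0,.003])
ctrl.servo_line(W(p,lip(0)+[0,0,.03]),feed=.15)
print(ctrl.servo_line(W(p,lip(0)+up),feed=.06,threshold=8)); state()
ctrl.grab(20); state(); print(ctrl.get_grasp_force())
cv2.imwrite("pics/s1.png",optics.snapshot("side")[230:480,180:430])
E
```

```text
False
t 6.14 tcp [0.4    0.3051 0.0687] F [0.1 1.  0.1] grip 1.003
t 7.29 tcp [0.4001 0.3047 0.069 ] F [ 0.3 -0.7 -0.4] grip 0.19
19.993058145046234
```

View pics/s1.png

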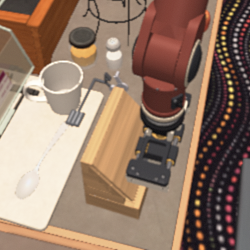

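Grip width 0.19 × 93 ≈ 18 mm, so the lip is held. The picture shows the gripper over the lip at about (150,165). I'll raise the flap.

```bash
python3 - <<'E'
from h import *
up=np.array([0,0,.003])
for th in np.r_[np.arange(.14,1.25,.14),1.26]:
    ctrl.servo_line(W(p,lip(th)+up),feed=.06); print(round(th,2),end=" "); state()
    f=ctrl.get_force()
    if np.linalg.norm(f)>30 or ctrl.get_grip_width()<.1: print("STOP");break
cv2.imwrite("pics/s2.png",np.hstack([optics.snapshot("side")[150:480,130:430],optics.snapshot("scene")[150:480,100:400]]))
E
```

```text
0.14 t 7.8 tcp [0.3893 0.3054 0.0844] F [ 0.9 -0.7 -0.4] grip 0.19
0.28 t 8.26 tcp [0.3809 0.306  0.1008] F [ 1.2 -0.7 -0.9] grip 0.192
0.42 t 8.72 tcp [0.3748 0.3064 0.1183] F [ 0.6 -1.2 -0.1] grip 0.191
0.56 t 9.18 tcp [0.3711 0.3067 0.1364] F [ 0.  -0.9 -0.9] grip 0.191
0.7 t 9.63 tcp [0.3701 0.3067 0.1548] F [-0.4 -0.4 -0.3] grip 0.19
0.84 t 10.09 tcp [0.3716 0.3066 0.1732] F [ 0.5 -0.7 -0.7] grip 0.19
0.98 t 10.55 tcp [0.3757 0.3064 0.1913] F [ 0.6 -0.4 -0. ] grip 0.192
1.12 t 11.01 tcp [0.3824 0.3059 0.2086] F [-0.9 -1.2  0.1] grip 0.193
1.26 t 11.47 tcp [0.3913 0.3053 0.2247] F [-1.1 -2.4 -0.1] grip 0.189
```

View pics/s2.png

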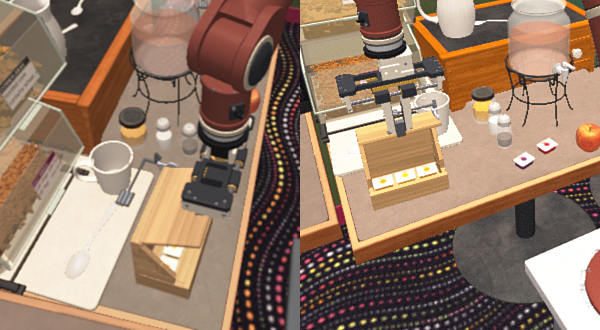

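```bash
python3 - <<'E'
from h import *
up=np.array([0,0,.003])
ctrl.hold(.3)
for th in (1.2,1.14,1.11):
    ctrl.servo_line(W(p,lip(th)+up),feed=.04); print(th,end=" "); state()
ctrl.hold(.3); state()
ctrl.release(); ctrl.hold(.2)
ctrl.servo_line(W(p,lip(1.11)+[-.0,0,.13]),feed=.15); state()
ctrl.hold(2.2)
cv2.imwrite("pics/s3.png",np.hstack([optics.snapshot("side")[150:480,130:430],optics.snapshot("scene")[150:480,100:400]]))
E
```

```text
1.2 t 12.22 tcp [0.3869 0.3056 0.2173] F [ 0.4 -1.5  0.1] grip 0.189
1.14 t 12.57 tcp [0.3833 0.3058 0.2104] F [ 0.2 -1.1  0.2] grip 0.19
1.11 t 12.82 tcp [0.3817 0.3059 0.2069] F [ 0.5 -2.6  0.6] grip 0.194
t 13.12 tcp [0.3817 0.3059 0.207 ] F [ 1.1 -3.2  1.3] grip 0.192
t 15.57 tcp [0.3814 0.3055 0.3332] F [ 0.5  0.8 -0. ] grip 0.998
```

View pics/s3.png

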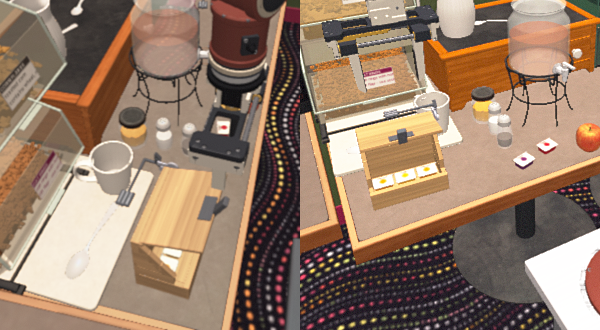

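```bash
python3 - <<'E'
from h import *
for a,b in[((125,285),(152,437)),((213,160),(195,210)),((222,237),(213,298)),((90,185),(88,335)),((110,268),(135,410))]:
    X=tri(np.array(a),np.array(b)); print(X.round(3),(proj("scene",X)-a).round(1),(proj("side",X)-b).round(1))
print("tab",W(p,(.062,0,.146)))
E
```

```text
[0.715 0.447 0.034] [-1.   1.3] [-0.1 -1.1]
[0.707 0.166 0.336] [ 1.9 -3.6] [-0.1  3. ]
[0.699 0.179 0.115] [ 0.4 -0.7] [0.  0.6]
[0.744 0.448 0.319] [ 3.  -4.5] [0.2 3.3]
[0.726 0.45  0.107] [ 5.5 -7.1] [0.6 6. ]
tab [0.56390167 0.29543951 0.146     ]
```

```bash
python3 - <<'E'
from h import *
ctrl.grab(20)
ctrl.servo_line(W(p,(.062,0,.333)),feed=.15); state()
ctrl.servo_line(W(p,(.062,0,.175)),feed=.12,threshold=12); state()
print(ctrl.servo_line(W(p,(.062,0,.147)),feed=.03,threshold=12)); state()
ctrl.hold(1.5); state()
cv2.imwrite("pics/s4.png",np.hstack([optics.snapshot("side")[150:480,130:430],optics.snapshot("scene")[150:480,100:400]]))
E
```

```text
t 20.69 tcp [0.5632 0.2958 0.3332] F [-0.  -0.7  0.6] grip 0.002
t 22.16 tcp [0.5642 0.2959 0.1759] F [-0.4  1.5 -0. ] grip 0.004
False
t 23.24 tcp [0.5673 0.2954 0.1489] F [ 4.2 -1.4  7. ] grip 0.001
t 24.74 tcp [0.5673 0.2953 0.1489] F [ 5.1 -1.   7.6] grip 0.005
```

View pics/s4.png

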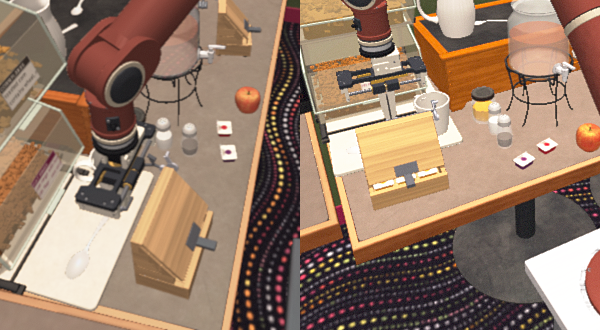

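```bash
python3 - <<'E'
from h import *
ctrl.servo_line(W(p,(.062,0,.26)),feed=.1); ctrl.hold(3); state()
a=optics.snapshot("side"); b=optics.snapshot("scene")
cv2.imwrite("pics/s5.png",cv2.resize(np.hstack([a[285:455,220:370],cv2.imread("pics/side0.png")[285:455,220:370],b[195:365,140:290]]),None,fx=1.75,fy=1.75))
E
```

```text
t 29.12 tcp [0.5639 0.2954 0.26  ] F [ 1.   0.2 -0.7] grip 0.005
```

View pics/s5.png

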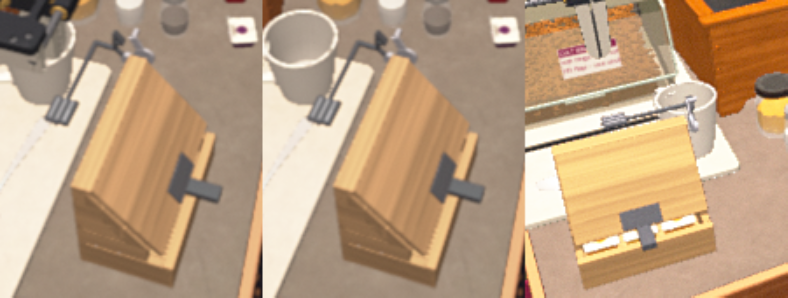

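The current flap (left crop) matches the shut starting picture (middle crop). The plate is back up and the robot is clear of everything.

```bash
python3 -c "
from cell import workorder; print(workorder.sign_off())"
```

```text
the job is handed in; nothing more can be done
None
```

I aired the wide locker with its flap standing open by itself for over 2 s, pressed the release plate so the flap came down fully shut, never touched the narrow locker, and handed the job in at about 29 s.

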